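# Engage the centrifuge rotor on its drive dogs and shut the lid

## Task

The rotor of the small bench centrifuge has been set on its spindle out of register: it is standing on top of the drive dogs instead of down between them. Turn the rotor by its wing grip while pressing it down until it drops over the four dogs, press it fully home so that it snaps onto the spindle, and then shut the lid completely. Leave the timer, the two dropper bottles and the test cassette beside the machine where they are.

Things in the scene. Friction and masses are not known exactly. Their poses are not given: they have to be found in the camera images.
- centrifuge: Bench centrifuge fixed to the table, yaw within 13 degrees: white housing, x -112 mm (front, grey key panel) to +125 mm (rear, lid hinge), y +-92 mm, deck 90 mm high with a round steel bowl 136 mm across (rim 2.5 mm above the deck) that holds the rotor. Origin: on the table below the spindle axis; x to the rear, z up.
- drive_seat (a point): Seat of the drive in the bowl, on the spindle axis, 50 mm above the table, axes as the housing's. It does not turn. On it stand four dogs, 11 mm wide, 12 mm high, along +x, +y, -x, -y to 26 mm radius, and a round spindle, 12 mm thick, 30 mm tall, with two spring balls 19 mm up.
- rotor: Aluminium 12-place rotor, 110 mm across, 0.4 kg, loose on the spindle. Origin: centre of its underside, z up: at the start 12 mm above the seat (standing on the dogs; it turns easily there), 0 when home. Flat top face at 40 mm, out to 36 mm radius. Home, this face is level with the deck.
- grip_top (a point): Middle of the top of the rotor's wing grip, 60 mm above the rotor's origin: a bar 64 mm long along the rotor's x, 16 mm thick along its y, 20 mm tall. The bar starts within 23 degrees of the housing's x; the rotor drops only where the bar is at 45 degrees to the housing's x, to either side (+-3 degrees of play).
- rotor_hub (a point): Middle of the rotor's underside (same place and axes as the rotor's origin). Below the hub a cross of slots, 14 mm wide, 13 mm deep, at 45 degrees to the grip. In register the rotor sinks 3 to 4 mm by itself until its bore meets the spring balls; 6 to 10 N of push takes it over them to the seat, where it stays.
- lid (a joint): Angle of the lid about its hinge, rad: 0 shut, 1.745 open at its stop; starts at 1.60 to 1.74. Stiff hinge: the lid stays when nearly upright, and falls shut by its own 0.3 kg once leaning well over the bowl (below about 1 rad). Over a rotor that is not home it stops at 0.05 to 0.08.
- lid_edge (a point): Middle of the free edge of the grey lid, on its outer face (top when shut; when open it looks to the rear, away from the robot, about 0.28 m above the table). 196 mm from the hinge line. Lid: 191 mm long, 176 mm wide, 29 mm deep, hollow below. Axes: x from this edge to the hinge, z out of the outer face.
- lid_hinge (a point): Middle of the lid's hinge line, which runs along the housing's y, 118 mm behind the spindle axis, 91 mm above the table.
- timer: White bench timer, 62x66x17 mm, loose to the left of the centrifuge; origin: centre of its underside.
- dropper_a: White dropper bottle, 24 mm thick, 56 mm tall, standing loose to the right of the centrifuge; origin: centre of its underside.
- dropper_b: White dropper bottle, 24 mm thick, 59 mm tall, standing loose to the right of the centrifuge; origin: centre of its underside.
- cassette_a: Flat white test cassette, 70x21x5 mm, lying loose to the right of the centrifuge; origin: centre of its underside.
There are look-alikes about, which are no part of the job. Leave any green look-alike of the rotor alone.

How it is judged:
On the way, in this order (a step that is already met when the one before it is completed fails the run):
1. the rotor is pressed fully home over the dogs, upright, while the lid is still open (z of rotor in the frame of centrifuge below 0.0525 m and horizontal distance between rotor and centrifuge below 0.004 m and angle between rotor's own z axis and vertical below 0.05 rad and value of joint lid above 0.6 rad), for 0.2 s.
2. the lid is shut (value of joint lid below 0.03 rad), for 0.2 s.
At the end, for the whole second after the job is handed in: The rotor is home on its drive (origin not more than 52.5 mm above the centrifuge's origin, that is within 2.5 mm of the seat, within 4 mm of the spindle axis, tilted less than 0.05 rad), at rest, and the lid is shut (below 0.03 rad) (z of rotor in the frame of centrifuge below 0.0525 m and horizontal distance between rotor and centrifuge below 0.004 m and angle between rotor's own z axis and vertical below 0.05 rad and value of joint lid below 0.03 rad and linear speed of rotor below 0.02 m/s); the robot touches nothing.
It fails at once if the timer, a dropper bottle or the cassette is pushed more than 30 mm away or a bottle is knocked over (distance of any of timer, dropper_a, dropper_b, cassette_a from where it was at the start of the episode above 0.03 m or angle between any of dropper_a, dropper_b's own z axis and vertical above 0.6 rad).
It also fails if it takes over 64 s, if anything falls off the work surface, if the arm or the gripper's body presses on something with over 40 N, if the wrist force passes 120 N, or if a joint passes its speed limit or range.

## Robot

A 6-joint arm with a two-finger parallel gripper is mounted at the origin on a cart in front of the work surface, level with it; the furniture and walls round the work are solid. World frame = base frame: x ahead of the robot, y to its left, z up, the work surface at z = 0. Lengths are in m, angles in rad, forces in N, time in s.
With the tool pointing down it reaches from about 0.35 to 0.775 m from the base axis. Payload 7.3 kg.
Tool frame: the origin (TCP) lies on the mounting face of the last link; the fingertips stand 178 mm ahead of it and the grasp point (between the pads) lies 159 mm ahead of it (robot.grip_depth is the distance from the TCP to the grasp point, in m); z points along the fingers, y is the line along which they close (so a half turn about z gives the same grasp; the last joint's range is limited). The gripper opens to 92 mm and grips with 3 to 60 N. Pads are 19 mm wide; open, the fingers measure 130 mm over their backs; the gripper's body (75 mm by 190 mm) begins 47 mm behind the grasp point.
Start: joints at [-1.386, 0.342, 1.524, -0, 1.275, -0.146], TCP at [0.171, -0.497, 0.405] pointing down, gripper open.
Joint ranges: [-2.53, 2.53], [-0.77, 2.02], [0.04, 2.7], [-1, 4.14], [0.28, 2.66], [-3.11, 3.11]. Speed limits (rad/s): [2.57, 2.57, 3.14, 3.14, 3.14, 3.14].

## Interface

Orientations are given as [roll, pitch, yaw] about the fixed x, y, z axes, in that order (R = Rz(yaw) Ry(pitch) Rx(roll)).
In Python, from cell import observe, cams, robot, models gives the robot as it stands.
- The arm moves only by the shell command python3 -m jog 'ROWS' [FORCE]. ROWS is JSON, a list of rows, each a list of 3 entries, a list of its own where there are three numbers: the shift along the tool's x, y, z each as a share of 0.4 m, from -1 to 1, then the turn about the tool's z as a share of pi rad, from -1 to 1, then the closure, from 0 (fully open) to 1 (shut). In form: [[[x, y, z], turn, jaw], ...]. A call has 1 to 12 rows; each row is the pose to reach, as a shift and turn from the pose commanded when the call began, along the tool's axes at that moment, turning the shorter way round; what a row does not reach only later rows make up. A row lasts 1/8 s, in which the tool goes at most 62.5 mm and 10.7 degrees, less where a joint would pass 70% of its speed; a pose out of reach is approached as far as the arm can. A call with a number of a shift or a turn outside -1 to 1 is refused whole. A call with a gripper value outside its range is refused whole. The fingers move at their own pace and stop on an object; FORCE is the grip in N (left out, the last holds). Time passes only in rows, so rows that repeat a pose let the fingers close. It gives the time, the measured TCP pose, the force, the opening and the grip force at its end, in the units of the state.
- observe(): the state, without advancing time (a new reading comes with each control period).
- cams.read_camera(name): name is "scene" or "side" or "wrist"; returns the picture (384x512x3 uint8, red, green, blue); there is no depth.
- cams.camera_model(name): a dict with "camera_matrix" (3x3 intrinsics, pixels), "k1" (the pictures are not rectified: a ray, as slopes to the right and down, at radius r is drawn at 1 + k1 r^2 times it, then the intrinsics apply), "pose" (4x4, takes a point from camera to world coordinates). Camera axes: x right, y down, z forward; pixel columns grow to the right and rows downward; lengths in m; the calibration is good to about 2 mm. A picture is of the moment at which its call begins: read the wrist's pose just before it. camera_model takes no time and is no camera call; for the wrist camera it gives the pose at the moment of the call.
- robot.hand_in(): hands the job in; it is judged then, once.
Trained networks look in the newest picture that a camera, given by its name, has taken for a name from the list of things; names that differ only in an ending like _2 or _b are one class to them, and where a whole thing is asked for, a point or a joint stands for the part that bears it (a point fixed in the world has none). Each returns a list of dicts, best first, with "confidence" (0 to 1); they miss things now and then, are a little off and sometimes report something else, mostly with a low value. They report only what shows in the picture. A call takes as long as a camera call. They do not tell look-alikes from the thing itself.
- models.find_in(target, camera): "position" ([x, y, z] in m, in world coordinates, good to about 4 mm: the middle of the surface that is visible of it).
- models.pinpoint(target, camera): "position" ([x, y, z] in m, in world coordinates, good to about 4 mm: a listed point, or the origin of a listed thing).
The state is a dict: "time": time; "qpos": joint angles; "qvel": joint speeds; "joint_efforts": joint torques, N m; "tool_pos": TCP position; "tool_rot": TCP orientation; "contact_force": force on the tool from outside, world axes, zero at the start; "torque": the same for the moment, N m; "opening": finger opening in m; "grip_force": force on a finger pad.
Only numpy, scipy, OpenCV 4.12 (cv2) and the standard library are available. Lean on these libraries where they do the work, as an engineer would, in place of code of your own. Each camera call takes 0.05 s, during which the arm holds its last target. There are 200 camera calls.

## Working session

There is one attempt and no reset: what is moved stays moved. The work goes in short steps, Python scripts to look and compute and a shell command to move; the robot and the scene stay as the last step left them, time stands still between calls to the robot, and variables do not carry over. Pictures are saved under pics/ and viewed, at most 10 in all, crops included, and the job is handed in when it is done.

```bash
ls; mkdir -p pics; python3 - <<'E'
from cell import observe,cams,robot,models
import cv2
s=observe();print(s['time'],s['tool_pos'],s['tool_rot'],s['opening'])
for c in('scene','side'):
    cv2.imwrite(f'pics/{c}0.png',cams.read_camera(c)[:,:,::-1])
    for t in('centrifuge','grip_top','rotor_hub','drive_seat','lid_edge','lid_hinge','timer','dropper_a','cassette_a'):
        print(c,t,[(round(d['confidence'],2),[round(float(v),3) for v in d['position']]) for d in models.pinpoint(t,c)][:4])
E
```

```text
pics
0.0 [ 0.17051955 -0.49639736  0.40404557] [-3.14012169e+00 -2.47320695e-04  3.30818299e-01] 0.09169489534745441
scene centrifuge [(0.72, [0.471, -0.022, 0.002])]
scene grip_top [(0.92, [0.469, -0.026, 0.125]), (0.6, [0.593, 0.169, 0.061])]
scene rotor_hub [(0.98, [0.592, 0.169, -0.002]), (0.89, [0.472, -0.023, 0.06])]
scene drive_seat []
scene lid_edge [(0.81, [0.646, -0.038, 0.279])]
scene lid_hinge [(0.91, [0.589, -0.037, 0.087])]
scene timer [(0.71, [0.459, 0.129, 0.001])]
scene dropper_a [(0.67, [0.649, -0.04, 0.278])]
scene cassette_a [(0.47, [0.366, -0.173, 0.001])]
side centrifuge []
side grip_top [(0.91, [0.596, 0.166, 0.062]), (0.57, [0.47, -0.022, 0.123]), (0.34, [0.466, -0.023, 0.061])]
side rotor_hub [(0.55, [0.593, 0.169, 0.0])]
side drive_seat [(0.67, [0.468, -0.025, 0.047])]
side lid_edge [(0.7, [0.647, -0.043, 0.277])]
side lid_hinge [(0.7, [0.581, -0.035, 0.091])]
side timer []
side dropper_a [(0.71, [0.472, -0.022, 0.124]), (0.65, [0.434, -0.154, 0.001]), (0.61, [0.486, -0.166, -0.004])]
side cassette_a [(0.86, [0.364, -0.175, 0.001])]
```

View pics/scene0.png

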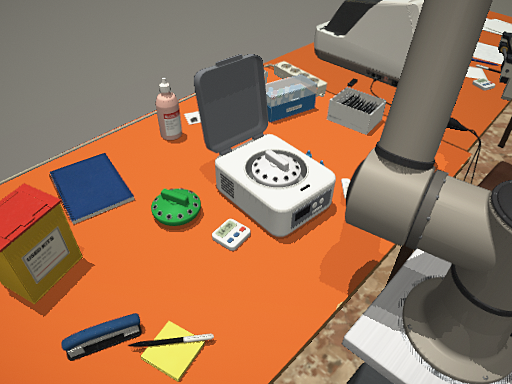

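View pics/side0.png

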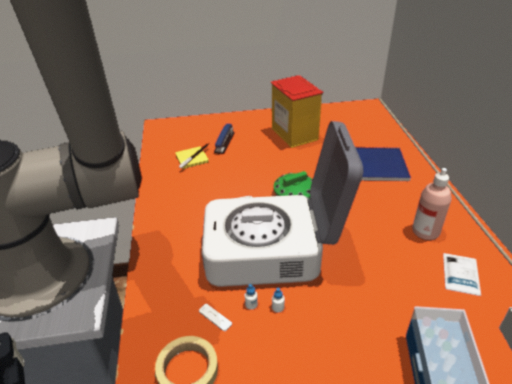

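The scene shows the centrifuge (rotor about 275,165 px) and the green decoy at left (175,205). The side view shows the bottles and the cassette to the right of the machine (215–280, 300–320). The lid is open towards the rear, and the network estimates agree with the pictures. Next I'll move above the rotor for a wrist view.

```bash
python3 -m jog '[[[0.96,-0.88,0],0.13,0],[[0.96,-0.88,0],0.13,0],[[0.96,-0.88,0],0.13,0],[[0.96,-0.88,0],0.13,0],[[0.96,-0.88,0],0.13,0],[[0.96,-0.88,0],0.13,0],[[0.96,-0.88,0],0.13,0],[[0.96,-0.88,0],0.13,0],[[0.96,-0.88,0],0.13,0],[[0.96,-0.88,0],0.13,0],[[0.96,-0.88,0],0.13,0]]'
python3 - <<'E'
from cell import observe,cams,robot,models
import cv2
s=observe();print(s['time'],s['tool_pos'],s['tool_rot'],s['opening'])
for c in('wrist','scene','side'):
    cv2.imwrite(f'pics/{c}1.png',cams.read_camera(c)[:,:,::-1])
    for t in('centrifuge','grip_top','rotor_hub','drive_seat','lid_edge','lid_hinge'):
        print(c,t,[(round(d['confidence'],2),[round(float(v),3) for v in d['position']]) for d in models.pinpoint(t,c)][:3])
E
```

```text
time: 2.38
tool_pos: [0.4191, -0.0394, 0.4047]
tool_rot: [3.141, 0.0, -0.078]
contact_force: [0.1, -0.2, -0.2]
opening: 0.0921
grip_force: 0.0
2.375 [ 0.4191142  -0.03936743  0.40465662] [ 3.14119900e+00  3.18990661e-04 -7.76852063e-02] 0.09214245112147873
wrist centrifuge []
wrist grip_top [(0.82, [0.473, -0.019, 0.121]), (0.67, [0.597, 0.171, 0.062])]
wrist rotor_hub [(0.67, [0.593, 0.171, -0.002]), (0.66, [0.453, 0.134, -0.003])]
wrist drive_seat []
wrist lid_edge []
wrist lid_hinge [(0.56, [0.586, -0.039, 0.091])]
scene centrifuge [(0.77, [0.471, -0.027, 0.002]), (0.19, [0.46, 0.129, 0.001])]
scene grip_top [(0.96, [0.471, -0.025, 0.126]), (0.86, [0.593, 0.168, 0.061])]
scene rotor_hub [(0.96, [0.471, -0.024, 0.06]), (0.88, [0.594, 0.168, 0.001])]
scene drive_seat []
scene lid_edge [(0.67, [0.648, -0.038, 0.282])]
scene lid_hinge [(0.94, [0.588, -0.033, 0.09])]
side centrifuge [(0.82, [0.47, -0.023, 0.002])]
side grip_top [(0.58, [0.471, -0.025, 0.125]), (0.3, [0.438, -0.155, -0.001])]
side rotor_hub [(0.78, [0.596, 0.169, -0.0])]
side drive_seat [(0.95, [0.469, -0.025, 0.048]), (0.68, [0.466, -0.021, 0.061])]
side lid_edge [(0.93, [0.65, -0.045, 0.275])]
side lid_hinge [(0.78, [0.583, -0.034, 0.092])]
```

View pics/wrist1.png

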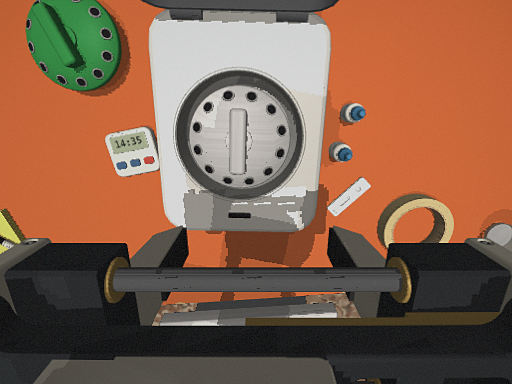

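The wrist view shows the grip bar nearly upright in the image, from (238,108) to (238,175). The bowl centre is about (240,133) and the green decoy is at top left. Next I'll measure the angles.

```bash
cat > h.py <<'E'
import numpy as np,cv2
def unproj(m,uv,z):
    K=np.array(m['camera_matrix']);k=m['k1'];T=np.array(m['pose'])
    p=cv2.undistortPoints(np.float64(uv).reshape(-1,1,2),K,np.array([k,0,0,0,0.]))[:,0]
    d=np.c_[p,np.ones(len(p))]@T[:3,:3].T;o=T[:3,3]
    return o+d*((z-o[2])/d[:,2])[:,None]
E
python3 - <<'E'
from cell import cams
from h import *
m=cams.camera_model('wrist');T=np.array(m['pose']);print(T.round(3))
a=unproj(m,[(238,108),(238,175)],.122);print(a.round(4),np.degrees(np.arctan2(*(a[0]-a[1])[1::-1])),np.linalg.norm(a[0]-a[1]))
a=unproj(m,[(152,60),(159,180),(328,60),(321,180)],.09);print(a.round(4));
for i in(0,2):print(np.degrees(np.arctan2(*(a[i]-a[i+1])[1::-1])))
im=cv2.imread('pics/wrist1.png');cv2.imwrite('pics/crop1.png',cv2.resize(im[10:230,140:340],None,fx=2.7,fy=2.7,interpolation=cv2.INTER_CUBIC))
E
```

```text
[[-0.077 -0.95  -0.303  0.502]
 [-0.997  0.074  0.023 -0.046]
 [ 0.001  0.304 -0.953  0.386]
 [ 0.     0.     0.     1.   ]]
[[ 0.5036 -0.0281  0.122 ]
 [ 0.4394 -0.0217  0.122 ]] -5.683812060967215 0.06446931336327871
[[ 0.5562  0.0554  0.09  ]
 [ 0.433   0.0715  0.09  ]
 [ 0.5425 -0.1202  0.09  ]
 [ 0.4187 -0.1124  0.09  ]]
-7.486240566253622
-3.611189553256313
```

View pics/crop1.png

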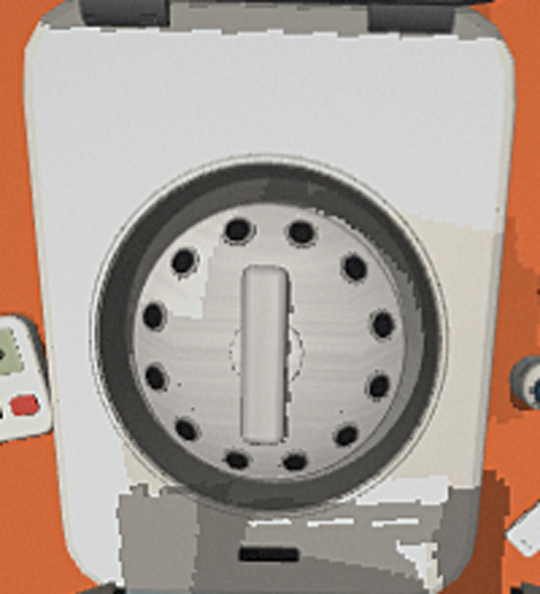

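Bar yaw is −5.7°, and its length measures 64.5 mm, as it must. Its centre is about (0.471,−0.024), and the housing yaw is about −6°. Going down to grasp it.

```bash
python3 -m jog '[[[0.126,-0.048,0.1],0.007,0],[[0.126,-0.048,0.2],0.007,0],[[0.126,-0.048,0.25],0.007,0],[[0.126,-0.048,0.305],0.007,0],[[0.126,-0.048,0.305],0.007,0],[[0.126,-0.048,0.305],0.007,0],[[0.126,-0.048,0.305],0.007,1],[[0.126,-0.048,0.305],0.007,1],[[0.126,-0.048,0.305],0.007,1],[[0.126,-0.048,0.305],0.007,1],[[0.126,-0.048,0.305],0.007,1],[[0.126,-0.048,0.305],0.007,1]]' 25; python3 -c "
from cell import observe
print(observe()['qpos'])"
```

```text
time: 4.92
tool_pos: [0.4711, -0.0237, 0.2827]
tool_rot: [3.141, 0.0, -0.1]
contact_force: [-0.7, 0.4, 0.0]
opening: 0.0363
grip_force: 0.0
[-2.12832964e-01  3.90820731e-01  1.83512906e+00 -1.48431739e-04
  9.15639395e-01  1.45762965e+00]
```

```bash
python3 -m jog '[[[0,0,0],0,1],[[0,0,0],0,1],[[0,0,0],0,1],[[0,0,0],0,1]]' 25; python3 -m jog '[[[0,0,0.005],0,1],[[0,0,0.005],-0.05,1],[[0,0,0.005],-0.1,1],[[0,0,0.005],-0.15,1],[[0,0,0.005],-0.2,1],[[0,0,0.005],-0.22,1],[[0,0,0.005],-0.22,1]]' 25
```

```text
time: 5.42
tool_pos: [0.4711, -0.0237, 0.2827]
tool_rot: [3.142, 0.0, -0.1]
contact_force: [-0.6, 0.3, -1.0]
opening: 0.0157
grip_force: 24.9
time: 6.3
tool_pos: [0.4719, -0.0236, 0.2822]
tool_rot: [3.139, -0.003, 0.592]
contact_force: [-0.2, 1.0, 11.6]
opening: 0.0154
grip_force: 25.0
```

```bash
python3 -m jog '[[[0,0,0.003],-0.01,1],[[0,0,0.003],-0.02,1],[[0,0,0.003],-0.03,1],[[0,0,0.003],-0.03,1]]' 25
```

```text
time: 6.8
tool_pos: [0.4712, -0.0237, 0.2792]
tool_rot: [3.142, 0.0, 0.686]
contact_force: [1.3, 0.5, -2.3]
opening: 0.0161
grip_force: 25.0
```

The rotor has sunk 3 mm with no resistance, so it is in register. Pressing it home.

```bash
python3 -m jog '[[[0,0,0.008],0,1],[[0,0,0.016],0,1],[[0,0,0.024],0,1],[[0,0,0.028],0,1],[[0,0,0.028],0,1]]' 30
```

```text
time: 7.42
tool_pos: [0.4708, -0.0235, 0.2703]
tool_rot: [3.141, -0.0, 0.686]
contact_force: [-8.0, 2.0, 23.8]
opening: 0.0156
grip_force: 30.0
```

```bash
python3 -m jog '[[[0,0,-0.004],0,1],[[0,0,-0.004],0,0.5],[[0,0,-0.004],0,0.5],[[0,0,-0.004],0,0.5],[[0,0,-0.004],0,0.5],[[0,0,-0.1],0,0.5],[[0,0,-0.2],0,0.5],[[-0.15,0.1,-0.3],0,0.5],[[-0.15,0.1,-0.34],0,0.5],[[-0.15,0.1,-0.34],0,0.5]]'
python3 - <<'E'
from cell import observe,cams,robot,models
import cv2
s=observe();print(s['time'],s['tool_pos'],s['tool_rot'],s['opening'])
for c in('wrist','scene','side'):
    im=cams.read_camera(c)[:,:,::-1]
    cv2.imwrite(f'pics/{c}2.png',im)
    for t in('grip_top','rotor_hub','lid_edge','lid_hinge'):
        print(c,t,[(round(d['confidence'],2),[round(float(v),3) for v in d['position']]) for d in models.pinpoint(t,c)][:3])
im=cv2.imread('pics/side2.png');cv2.imwrite('pics/side2c.png',cv2.resize(im[110:330,180:380],None,fx=2.7,fy=2.7))
E
```

```text
time: 8.68
tool_pos: [0.4501, -0.0936, 0.4059]
tool_rot: [3.138, -0.002, 0.684]
contact_force: [-0.1, 0.4, -0.4]
opening: 0.0461
grip_force: 0.0
8.675 [ 0.45005995 -0.09362254  0.40589334] [ 3.13788413e+00 -1.97657716e-03  6.83579319e-01] 0.0461304816513566
wrist grip_top [(0.62, [0.469, -0.023, 0.106])]
wrist rotor_hub []
wrist lid_edge []
wrist lid_hinge [(0.81, [0.587, -0.04, 0.09])]
scene grip_top [(0.79, [0.593, 0.167, 0.061]), (0.64, [0.47, -0.025, 0.113])]
scene rotor_hub [(0.69, [0.47, -0.023, 0.047])]
scene lid_edge [(0.59, [0.649, -0.038, 0.281])]
scene lid_hinge [(0.58, [0.587, -0.034, 0.091])]
side grip_top [(0.95, [0.597, 0.165, 0.061]), (0.89, [0.472, -0.025, 0.111])]
side rotor_hub [(0.95, [0.593, 0.165, 0.003]), (0.77, [0.473, -0.027, 0.048])]
side lid_edge [(0.73, [0.651, -0.046, 0.275])]
side lid_hinge [(0.88, [0.582, -0.037, 0.094])]
```

View pics/side2c.png

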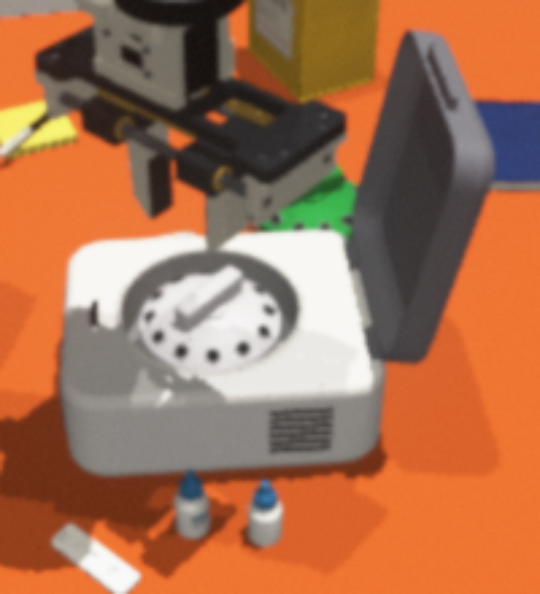

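The side view shows the rotor down flush with the deck and the bar at 45°. The lid is upright, and the bottles and cassette have not moved. The rotor is home: grip top is at about 0.111. Before reaching behind the lid, I'll check where the obstacles there are.

```bash
python3 - <<'E'
from cell import cams,observe,robot
from h import *
m=cams.camera_model('side');print('side',unproj(m,[(428,236),(442,172),(412,345),(463,275)],0).round(3).tolist())
print(np.array(m['pose'])[:3,3])
m=cams.camera_model('scene');print('scene',unproj(m,[(172,137),(165,82),(290,118),(358,130)],0).round(3).tolist())
print(np.array(m['pose'])[:3,3],observe()['qpos'])
print([a for a in dir(robot) if a[0]!='_'])
E
```

```text
side [[0.859, -0.036, 0.0], [1.009, 0.189, 0.0], [0.706, -0.289, 0.0], [0.878, -0.155, 0.0]]
[ 0.383457   -0.67811712  0.69711452]
scene [[0.85, -0.013, 0.0], [1.145, -0.209, 0.0], [0.675, -0.328, 0.0], [0.489, -0.419, 0.0]]
[0.02938435 0.52234164 0.63886348] [-3.69910010e-01  2.22332649e-01  1.69383317e+00 -6.66467487e-05
  1.22538540e+00  5.15052230e-01]
['IKError', 'grip_depth', 'hand_in']
```

```bash
python3 -m jog '[[[0,0,-0.223],0.06,1],[[0,0,-0.223],0.12,1],[[0.24,0.022,-0.223],0.18,1],[[0.24,0.022,-0.223],0.25,1],[[0.24,0.022,-0.223],0.25,1],[[0.24,0.022,-0.223],0.25,1],[[0.24,0.022,-0.223],0.25,1]]'
```

```text
time: 10.3
tool_pos: [0.5297, -0.0388, 0.4936]
tool_rot: [3.141, -0.0, -0.099]
contact_force: [-0.1, -0.7, -0.2]
opening: 0.0001
grip_force: 0.0
```

```bash
python3 -m jog '[[[0.1,0,0],0,1],[[0.2,0,0],0,1],[[0.25,0,0],0,1],[[0.25,0,0],0,1]]'; python3 -m jog '[[[0.1,0,0],0,1],[[0.18,0,0],0,1],[[0.18,0,0],0,1]]'
```

```text
time: 10.8
tool_pos: [0.63, -0.0492, 0.4926]
tool_rot: [3.142, 0.001, -0.1]
contact_force: [-0.3, -0.6, 0.2]
opening: 0.0002
grip_force: 0.0
time: 11.18
tool_pos: [0.7016, -0.0562, 0.492]
tool_rot: [-3.142, 0.002, -0.1]
contact_force: [-0.0, 0.3, -0.6]
opening: 0.0003
grip_force: 0.0
```

```bash
python3 -m jog '[[[0,0,0.09],0,1],[[0,0,0.172],0,1],[[0,0,0.172],0,1],[[-0.05,0,0.172],0,1],[[-0.1,0,0.172],0,1],[[-0.15,0,0.172],0,1],[[-0.2,0,0.172],0,1],[[-0.25,0,0.172],0,1],[[-0.3,0,0.172],0,1],[[-0.33,0,0.172],0,1]]'
python3 - <<'E'
from cell import observe,cams,models
import cv2
for c in('side','scene'):
    im=cams.read_camera(c)[:,:,::-1]
    cv2.imwrite(f'pics/{c}3.png',im)
    print([(round(d['confidence'],2),d['position']) for d in models.pinpoint('lid_edge',c)])
E
```

```text
time: 12.42
tool_pos: [0.5685, -0.0425, 0.4273]
tool_rot: [3.141, -0.004, -0.1]
contact_force: [0.1, 0.5, -0.6]
opening: 0.0003
grip_force: 0.2
[(0.87, [0.5458, -0.0348, 0.2845])]
[(0.77, [0.5378, -0.0311, 0.2837])]
```

View pics/side3.png

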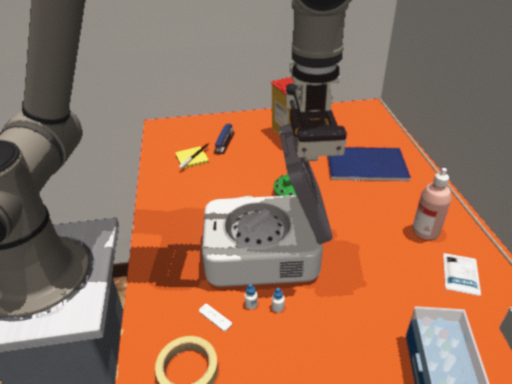

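The side view shows the lid leaning over the bowl, with the fingers behind it at about (310,150). I'll keep pulling.

```bash
python3 -m jog '[[[-0.05,0,0],0,1],[[-0.1,0,0],0,1],[[-0.15,0,0],0,1],[[-0.2,0,0],0,1],[[-0.23,0,0],0,1],[[-0.23,0,0],0,1],[[-0.23,0,0],0,1],[[-0.23,0,0],0,1]]'
python3 - <<'E'
from cell import observe,cams,models
import cv2
for c in('side','scene'):
    im=cams.read_camera(c)[:,:,::-1]
    cv2.imwrite(f'pics/{c}4.png',im)
    print([(round(d['confidence'],2),d['position']) for d in models.pinpoint('lid_edge',c)])
E
```

```text
time: 13.62
tool_pos: [0.4787, -0.0336, 0.4246]
tool_rot: [3.142, -0.0, -0.1]
contact_force: [0.7, -0.6, -0.3]
opening: 0.0007
grip_force: 0.0
[(0.89, [0.394, -0.0181, 0.1182])]
[(0.82, [0.3899, -0.0129, 0.1226])]
```

View pics/side4.png

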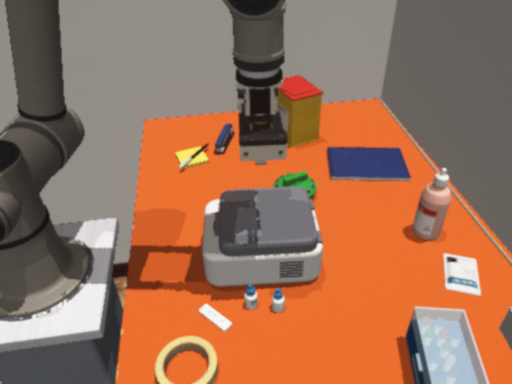

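The side view shows the lid down on the housing, with its edge at about 0.12 as expected when shut. I'll press gently near the front edge to make sure.

```bash
python3 -m jog '[[[-0.1,-0.015,0.1],0,1],[[-0.187,-0.015,0.2],0,1],[[-0.187,-0.015,0.29],0,1],[[-0.187,-0.015,0.305],0,1],[[-0.187,-0.015,0.312],0,1],[[-0.187,-0.015,0.316],0,1],[[-0.187,-0.015,0.316],0,1]]'
```

```text
time: 14.7
tool_pos: [0.4047, -0.0201, 0.299]
tool_rot: [3.141, -0.001, -0.1]
contact_force: [0.5, 0.5, 0.2]
opening: 0.0005
grip_force: 0.0
```

```bash
python3 -m jog '[[[0,0,0.004],0,1],[[0,0,0.008],0,1],[[0,0,0.008],0,1]]'
```

```text
time: 15.08
tool_pos: [0.4045, -0.02, 0.2978]
tool_rot: [3.141, -0.003, -0.099]
contact_force: [-7.9, 1.4, 30.5]
opening: 0.0005
grip_force: 15.3
```

The lid resists with 30 N at a tip height of 0.120 m, which is the shut height. Retracting for a last check.

```bash
python3 -m jog '[[[0,0,-0.1],0,1],[[0,0,-0.2],0,1],[[0,0,-0.3],0,1],[[0,0,-0.3],0,1],[[0,0,-0.3],0,1],[[0,0,-0.3],0,1]]'
python3 - <<'E'
from cell import observe,cams,models
import cv2
for c in('side','scene'):
    im=cams.read_camera(c)[:,:,::-1]
    cv2.imwrite(f'pics/{c}5.png',im)
    for t in('lid_edge','timer','dropper_a','cassette_a'):print(t,[(round(d['confidence'],2),d['position']) for d in models.pinpoint(t,c)])
E
```

```text
time: 15.82
tool_pos: [0.4041, -0.02, 0.414]
tool_rot: [-3.141, 0.003, -0.1]
contact_force: [0.7, -0.2, 0.9]
opening: 0.0001
grip_force: 0.0
lid_edge [(0.72, [0.3899, -0.0181, 0.1178])]
timer []
dropper_a [(0.67, [0.4868, -0.164, -0.0007]), (0.48, [0.4366, -0.1558, -0.001])]
cassette_a [(0.75, [0.366, -0.1708, -0.0001])]
lid_edge [(0.94, [0.3889, -0.0156, 0.1197])]
timer [(0.61, [0.4601, 0.1305, 0.0007])]
dropper_a []
cassette_a [(0.5, [0.3639, -0.1752, 0.0011])]
```

View pics/side5.png

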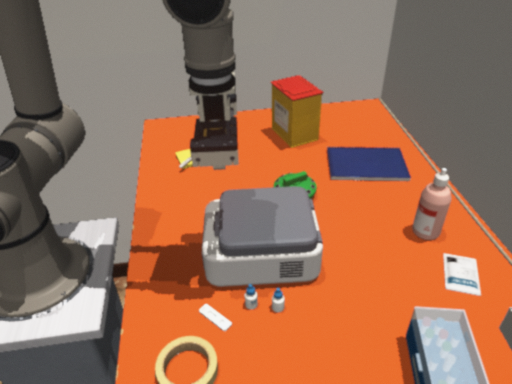

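The lid is shut flat (270,220 px), the arm is clear, and the bottles, cassette and timer are where they started.

```bash
python3 -c "
from cell import robot
print(robot.hand_in())"
```

```text
the job is handed in; nothing more can be done
None
```

The rotor is pressed home over the dogs, the lid is shut, the timer, bottles and cassette are where they were, and the job was handed in at about 16 s of the 64 s; the hand-in call returned no verdict.

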